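# Hold the shutter key switch turned at the library desk

## Task

Pull the little key cabinet's drawer open by its handle, take the rectangular-headed key out of it, push that key fully home into the switch console's keyway, working it past the sticky pins, and turn it a quarter turn clockwise (seen from above). The switch springs back when let go, so finish still gripping the key, fully in and turned to the end. Leave the round-headed key in its slot and the other things on the desk where they are.

Things in the scene. Friction and masses are not known exactly. Their poses are not given: they have to be found in the camera images.
- key_cabinet: Fixed wooden key cabinet, 250 wide (y), 240 deep (x), 110 mm tall, one drawer. Origin under its centre; its front faces its own -x. The drawer (open-topped, panel to 104 mm high) holds a grey block with two upright key slots, 45 mm to either side of the middle, 102 mm behind the handle bar; block top 40 mm above the desk.
- key_drawer (a joint): The cabinet's drawer: 0 = shut (as at the start), 0.15 m = fully out, sliding level along the cabinet's -x with about 2 N of friction plus 6 N per m/s; stays where left. With 0.11 m of travel the keys stand 65 mm clear of the cabinet's front.
- drawer_handle (a point): Middle of the drawer's steel bar handle, moving with the drawer: bar 12 mm thick, 110 mm long along this frame's y, 78 mm above the desk, 32 mm below the cabinet's top, 45 mm in front of the drawer's panel (39 mm free between bar and panel). Frame x points into the cabinet (the drawer opens along -x), z up.
- key: The key to use, upright in one of the drawer's slots (which varies), 25 mm deep. Origin at the blade's tip, z up to the head, x width, y thickness. Steel blade 0-26 mm from the tip (12 x 4 mm, rounded tip), shoulder 26-33 (20 x 8), black rectangular head 33-67 (32 x 10 mm). 40 g. Grip the head across y, 50 mm above the tip, to keep fingertips clear. Half a turn about z makes no difference.
- round_key: The other key, to be left alone in its slot, 90 mm from the first: same blade and shoulder, round disc head 34 mm across, 10 mm thick. Origin at the blade's tip (15 mm above the desk, as the first key's), z up.
- console: Grey key switch console fixed to the desk, 130 x 110 x 60 mm, origin under its centre; a round steel plug (27 mm across, in an aluminium collar) in the middle of its top holds the keyway, which lies along the console's x at rest.
- keyhole (a point): Centre of the keyway's mouth, on the plug's top, 66 mm above the desk; turns with the plug: x along the slot, y across, z up. Slot 14 x 5.5 mm, 2.5 mm chamfer, 30 mm deep, vertical. Fully home the shoulder rests on the plug, tip 26 mm down. Sprung sticky pins grip both broad sides 10 and 18 mm down: a straight push needs 8 to 15 N to pass, less with small yaw wiggles.
- lock (a joint): Turn of the plug: 0 = rest, grows clockwise seen from above, stop at 1.57 rad (a quarter turn). A spring returns it: 0.045 N m at 0, 0.09 at the stop, plus 0.01 of friction. The blade has up to about 0.13 rad of play in the slot: the plug lags the hand by that.
- mug: White mug of pens, 80 mm across, 95 mm tall (pens to 150); origin under its centre. Leave it where it is.
- stapler: Black and steel stapler, 140 x 36 x 50 mm, along its x; origin under its centre. Leave it where it is.
- books: Stack of three books, 150 x 220 x 78 mm; origin under its centre. Leave it where it is.
- tape: Black tape dispenser, 140 x 55 x 75 mm; origin under its centre. Leave it where it is.
- stamp: Black hand stamp, 60 x 35 x 80 mm; origin under its centre. Leave it where it is.
- scanner: Barcode scanner on a round foot, 90 mm across, 145 mm tall; origin under its foot's centre. Leave it where it is.
Things that resemble listed ones, but are neither listed nor needed, are in the scene too. What is shaped like the console but red is not meant.

How it is judged:
By the outcome, as a careful person would: the job done as asked, in the order asked, and still so for the second after the job is handed in, while the arm keeps its last pose, push and grip.
It also fails if it takes over 59 s, if anything falls off the work surface, if the arm or the gripper's body presses on something with over 40 N, if the wrist force passes 120 N, or if a joint passes its speed limit or range.

## Robot

A 7-joint arm with a two-finger parallel gripper is mounted at the origin on the work surface. World frame = base frame: x ahead of the robot, y to its left, z up, the work surface at z = 0. Lengths are in m, angles in rad, forces in N, time in s.
With the tool pointing down it reaches from about 0.35 to 0.775 m from the base axis. Payload 3.1 kg.
Tool frame: the origin (TCP) lies midway between the tips of the shut fingers; the grasp point (between the pads) lies manip.hold_point_z behind it (manip.hold_point_z is the distance from the TCP to the grasp point, in m); z points along the fingers, y is the line along which they close (so a half turn about z gives the same grasp; the last joint's range is limited). The gripper opens to 85 mm and grips with 20 to 120 N. Pads are 22 mm wide; open, the fingers measure 114 mm over their backs; the gripper's body (76 mm by 85 mm) begins 54 mm behind the grasp point. The pads swing forward as they close: fully open they stand 13 mm farther back than shut.
Start: joints at [-1.149, 0.311, 0.014, 1.512, -0.004, 1.319, -0.027], TCP at [0.246, 0.492, 0.231] pointing down, gripper open.
Joint ranges: [-2.7, 2.7], [-0.3, 1.91], [-1.27, 1.3], [0.12, 2.57], [-1.44, 4.58], [0.2, 2.03], [-3.05, 3.05]. Speed limits (rad/s): [2.79, 2.79, 3.14, 3.14, 3.14, 3.14, 3.14].

## Interface

Orientations are given as [roll, pitch, yaw] about the fixed x, y, z axes, in that order (R = Rz(yaw) Ry(pitch) Rx(roll)).
In Python, from cell import manip gives the robot as it stands.
- The arm moves only by the tool hand_motion, called after "Request:" as name([rows], argument=value, ...), one row to a line, values as JSON. Schema: {"type":"object","properties":{"steps":{"type":"array","items":{"type":"array","items":{"type":"number"},"minItems":7,"maxItems":7},"minItems":1,"maxItems":5},"only":{"type":"string"},"quiet":{"type":"boolean"},"lines":{"type":"string"}},"required":["steps"],"additionalProperties":false}. steps is a list of rows, 1 to 5 of them, each of 7 numbers: a rotation vector rx, ry, rz in a scale on which 1.0 is pi rad, then dx, dy, dz in parts of the range, where 1.0 means 750 mm, then the finger opening in m; each row is the pose to reach, as a shift and turn from the pose commanded when the call began, along the tool's axes at that moment; what a row does not reach only later rows make up. A row lasts 1/10 s, in which the tool goes at most 0.05 m and 0.15 rad, less where a joint would pass 70% of its speed; a pose out of reach is approached as far as the arm can. The fingers move at their own pace and stop on an object; the grip force is fixed at half the most. Time passes only in rows, so rows that do not move let the fingers close. The tool returns the time, the measured TCP pose, the force, the opening and the grip force at its end. only (a regular expression) keeps the lines of the reply that match it, lines (a string "A,B") keeps lines A to B, and quiet returns only ok. Shift and turn numbers lie between -1 and 1, and a call with a number outside is refused. Input that does not fit is refused with a message, and nothing moves.
- manip.get_state(): the state, without advancing time (a new reading comes with each control period).
- manip.snapshot(name): name is "scene" or "top"; returns a dict with "image" (420x560x3 uint8, blue, green, red), "vfov" (degrees; the focal length in pixels is half the picture's height over the tangent of half this angle, whatever the lens; pixels are square), "cx", "cy" (the principal point, pixels), "distortion" ([k1, k2, p1, p2, k3] as OpenCV has them; the pictures are not rectified), "xyz" and "rotation" of the camera in the world. Camera axes: x right, y up, looking along -z (the intrinsics and any distortion apply to the point x, -y, -z); pixel columns grow to the right and rows downward; lengths in m; the calibration is good to about 2 mm. A picture is of the moment at which its call begins. There is no depth.
- manip.finish_job(): hands the job in; it is judged then, once.
The state is a dict: "clock": time; "q": joint angles; "joint_velocities": joint speeds; "joint_efforts": joint torques, N m; "tcp_pos": TCP position; "orientation": TCP orientation; "wrist_force": force on the tool from outside, world axes, zero at the start; "torque": the same for the moment, N m; "gripper_width": finger opening in m; "grasp_force": force on a finger pad.
Only numpy, scipy, OpenCV 4.12 (cv2) and the standard library are available. Lean on these libraries where they do the work, as an engineer would, in place of code of your own. Each camera call takes 0.05 s, during which the arm holds its last target. There are 200 camera calls.

## Working session

There is one attempt and no reset: what is moved stays moved. The work goes in short steps, Python scripts to look and compute and a tool call to move; the robot and the scene stay as the last step left them, time stands still between calls to the robot, and variables do not carry over. Pictures are saved under pics/ and viewed, at most 10 in all, crops included, and the job is handed in when it is done.

```bash
mkdir -p pics; ls; cat > h.py <<'E'
import numpy as np, cv2
from cell import manip
from scipy.spatial.transform import Rotation as R
def snap(n):
    s=manip.snapshot(n); s["image"]=np.asarray(s["image"],np.uint8); return s
def K(s):
    f=s["image"].shape[0]/2/np.tan(np.radians(s["vfov"])/2)
    return np.array([[f,0,s["cx"]],[0,f,s["cy"]],[0,0,1.]])
def rot(s):
    r=np.array(s["rotation"],float)
    return r if r.shape==(3,3) else (R.from_euler("xyz",r).as_matrix() if r.size==3 else R.from_quat(r).as_matrix())
def cast(s,uv,z):
    p=cv2.undistortPoints(np.array(uv,float).reshape(-1,1,2),K(s),np.array(s["distortion"],float)).reshape(-1,2)
    d=np.c_[p[:,0],-p[:,1],-np.ones(len(p))]@rot(s).T
    o=np.array(s["xyz"]); return o+d*((z-o[2])/d[:,2])[:,None]
def proj(s,P):
    c=(np.atleast_2d(P)-np.array(s["xyz"]))@rot(s); c=c*[1,-1,-1]
    return cv2.projectPoints(c,np.zeros(3),np.zeros(3),K(s),np.array(s["distortion"],float))[0].reshape(-1,2)
E
python3 - <<'E'
from h import *
for n in("top","scene"):
    s=snap(n); cv2.imwrite(f"pics/{n}0.png",s["image"])
    print({k:v for k,v in s.items() if k!="image"})
print(manip.hold_point_z,manip.get_state())
E
```

```text
pics
{'vfov': 44.133669894864305, 'cx': 276.34114792200415, 'cy': 212.53301026195203, 'distortion': array([0.06586954, 0.        , 0.        , 0.        , 0.        ]), 'xyz': array([0.32473625, 0.0325879 , 1.35857011]), 'rotation': array([ 0.14787715,  0.00928009, -1.560863  ])}
{'vfov': 52.50487201746137, 'cx': 277.5272228683794, 'cy': 206.2846437490915, 'distortion': array([0.01916444, 0.        , 0.        , 0.        , 0.        ]), 'xyz': array([ 1.20125105, -0.45113172,  1.08595146]), 'rotation': array([0.70252555, 0.01589025, 0.94416278])}
0.0187 {'clock': 0.1, 'q': array([-1.14869883,  0.3116514 ,  0.01399537,  1.51291445, -0.00438227,
        1.31922082, -0.02718515]), 'joint_velocities': array([ 0.00059727, -0.00132524, -0.00180209, -0.00223496, -0.00058728,
       -0.00066529, -0.00080366]), 'joint_efforts': array([ 1.09111435e-03, -3.80856550e+01,  1.46949850e-01, -2.31243110e+01,
        1.23449744e-02,  8.12356418e-03, -1.03604003e-05]), 'tcp_pos': array([0.24573678, 0.49130221, 0.23031943]), 'orientation': array([-3.13943175e+00,  1.08110492e-04,  2.67788872e+00]), 'wrist_force': array([-0.88484351, -0.56345933,  0.40617858]), 'torque': array([ 0.00505516, -0.01291549,  0.00091165]), 'grasp_force': 0.0, 'gripper_width': 0.08547288907588256}
```

View pics/top0.png

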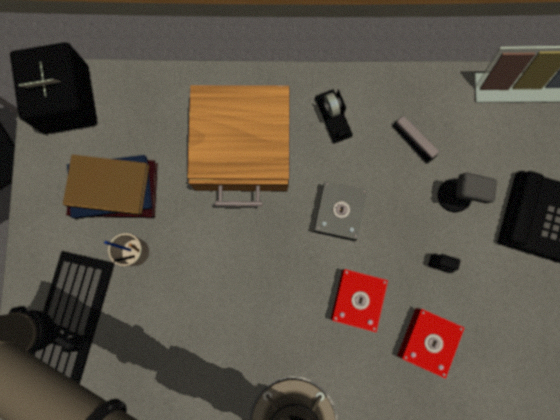

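View pics/scene0.png

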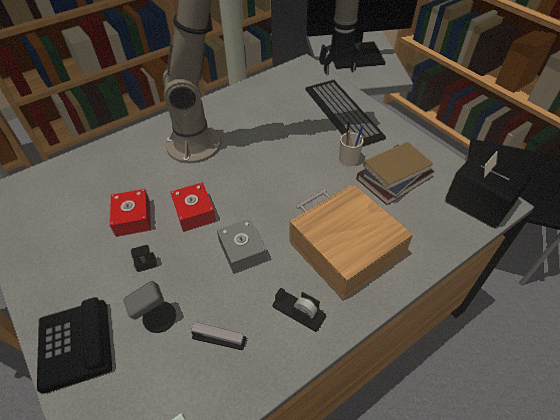

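The top view shows the cabinet at (239,137) with its handle at (238,205), and the grey console's plug at (342,209); the red decoys sit below it. The scene view shows the grey console's plug at (241,239), the cabinet at (350,240) and the handle at about (313,202).

```bash
python3 - <<'E'
from h import *
s=snap("top"); im=s["image"]; hsv=cv2.cvtColor(im,cv2.COLOR_BGR2HSV)
m=((hsv[...,0]>5)&(hsv[...,0]<25)&(hsv[...,1]>110)&(hsv[...,2]>90)).astype(np.uint8); m[:60]=0; m[:,:180]=0; m[:,310:]=0;m[200:]=0
c=max(cv2.findContours(m,0,1)[0],key=cv2.contourArea)
W=cast(s,c.reshape(-1,2).astype(float),.11)[:,:2].astype(np.float32)
r=cv2.minAreaRect(W); print("cab",r)
print("corners cab",cast(s,[[190,86],[289,86],[289,184],[188,183]],.11).round(4).tolist())
print("handle",cast(s,[[217,204],[261,206],[239,205]],.084).round(4).tolist())
big=[cv2.resize(im[170:250,200:380],None,fx=4,fy=4,interpolation=2)]
t=snap("scene"); big.append(cv2.resize(t["image"][180:280,180:360],None,fx=4,fy=4,interpolation=2)[:280*1])
print("keyhole top",cast(s,[342,209.5],.066),"scene",cast(t,[241,239],.066))
cv2.imwrite("pics/c1.png",np.vstack([b[:,:720] for b in big])[:600])
E
```

```text
cab ((0.707974910736084, 0.14222556352615356), (0.25428587198257446, 0.2511059045791626), 0.18924541771411896)
corners cab [[0.8309, 0.2666, 0.11], [0.833, 0.0173, 0.11], [0.5817, 0.0156, 0.11], [0.5821, 0.2638, 0.11]]
handle [[0.5347, 0.1945, 0.084], [0.5306, 0.0847, 0.084], [0.5327, 0.1396, 0.084]]
keyhole top [[ 0.52630272 -0.11884677  0.066     ]] scene [[ 0.53028718 -0.11849955  0.066     ]]
```

View pics/c1.png

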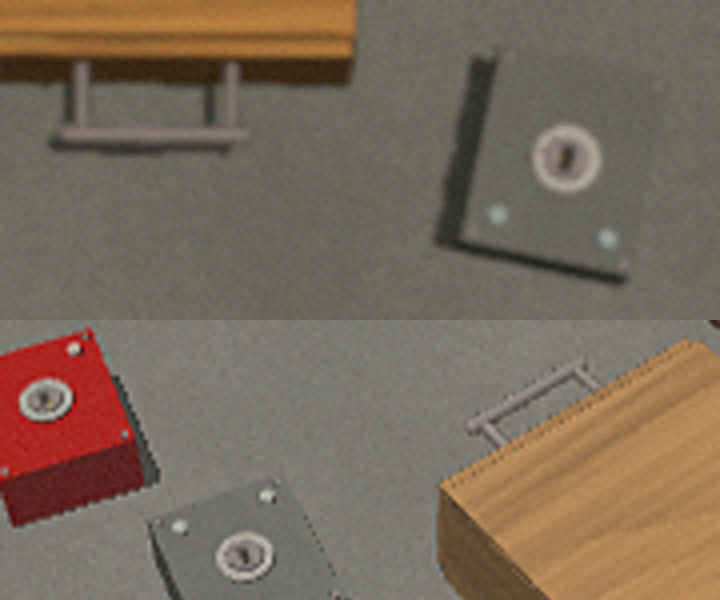

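The crop shows the bar handle level at about (214–261, 204) in the original image and the console slot leaning right (console yaw ≈ -0.2). Moving toward the handle.

The rows are not in the units I measure in: shifts go in shares of 750 mm and turns go in shares of pi rad. I convert before sending: -0.2 m / 0.75 = -0.2667, -0.04 m / 0.75 = -0.0533, 0.14 rad / 3.1416 = 0.0446.

```bash
cat >> h.py <<'E'
def to(x,y,z,yaw):
    st=manip.get_state(); M=R.from_euler("xyz",st["orientation"])
    w=np.array([x,y,z])-st["tcp_pos"]; N=R.from_euler("xyz",[np.pi,0,yaw])
    print("rot",(M.inv()*N).as_rotvec().round(3),"d",M.inv().apply(w).round(4),"| pos",st["tcp_pos"].round(4),"ori",st["orientation"].round(3),"F",st["wrist_force"].round(1),"T",st["torque"].round(2),"w",round(st["gripper_width"],4),"t",st["clock"])
E
```

Request:
hand_motion([
  [0,0,0.0446,-0.0533,-0.024,0,0.045],
  [0,0,0.0891,-0.1067,-0.048,0,0.045],
  [0,0,0.1337,-0.16,-0.072,0,0.045],
  [0,0,0.1783,-0.2133,-0.096,0,0.045],
  [0,0,0.2228,-0.2667,-0.12,0,0.045],
])

```text
clock: 0.7
tcp_pos: [0.3854, 0.3204, 0.2312]
orientation: [3.142, -0.0, 1.972]
wrist_force: [1.3, 0.8, -0.6]
gripper_width: 0.045
grasp_force: 0.0
```

```bash
python3 - <<'E'
from h import *
to(.536,.142,.15,np.pi/2)
s=snap("top"); t=snap("scene")
# screws for console yaw (crop px /4 + offset)
p=cast(s,np.array([[498,214],[607,238]])/4+[200,170],.062); d=p[1]-p[0]; print("console yaw",np.arctan2(d[1],d[0])+np.pi/2)
p=cast(t,np.array([[180,526-320],[267,495-320]])/4+[180,180],.062); d=p[1]-p[0]; print(p, np.arctan2(d[1],d[0])-np.pi/2)
for im,sz,(a,b) in((s,.06,(342,209)),(t,.06,(241,240))):
    h=cv2.cvtColor(im["image"],cv2.COLOR_BGR2GRAY)[b-14:b+15,a-16:a+17].astype(float)
    m=(h>h.mean()+1.0*h.std()).astype(np.uint8)
    n,l,stt,_=cv2.connectedComponentsWithStats(m); i=1+np.argmax(stt[1:,4]); c=np.argwhere(l==i)[:,::-1].astype(np.float32)
    e=cv2.fitEllipse(cv2.convexHull(c)); print(e, cast(im,np.array(e[0])+[a-16,b-14],.064))
E
```

```text
rot [-0.    -0.     0.402] d [-0.2231  0.0689  0.0812] | pos [0.3854 0.3204 0.2312] ori [ 3.142 -0.     1.972] F [ 1.3  0.8 -0.6] T [ 0.05 -0.05 -0.01] w 0.045 t 0.7
console yaw -0.21037604519051722
[[ 0.47554426 -0.14086416  0.062     ]
 [ 0.4898893  -0.07210302  0.062     ]] -0.20567134327902892
((15.191764831542969, 14.188162803649902), (16.533540725708008, 16.756607055664062), 82.3349838256836) [[ 0.52739394 -0.11705496  0.064     ]]
((15.792730331420898, 12.535139083862305), (11.467572212219238, 14.080039024353027), 74.22169494628906) [[ 0.52717829 -0.11742405  0.064     ]]
```

In the tool's units: -0.223 m / 0.75 = -0.2973, -0.179 m / 0.75 = -0.2387, 0.402 rad / 3.1416 = 0.128.

Request:
hand_motion([
  [0,0,0.0318,-0.06,0.0187,0.0133,0.045],
  [0,0,0.0637,-0.12,0.0373,0.04,0.045],
  [0,0,0.0955,-0.1787,0.056,0.0667,0.045],
  [0,0,0.128,-0.2387,0.0747,0.0933,0.045],
  [0,0,0.128,-0.2973,0.092,0.1067,0.045],
])

```text
clock: 1.3
tcp_pos: [0.5358, 0.1442, 0.1494]
orientation: [-3.139, -0.0, 1.577]
wrist_force: [-0.1, 0.9, -1.2]
gripper_width: 0.0451
grasp_force: 0.0
```

```bash
python3 - <<'E'
from h import *
to(.536,.142,.06,np.pi/2)
t=snap("scene"); s=snap("top")
cv2.imwrite("pics/h1.png",np.vstack([cv2.resize(t["image"][150:260,270:370],None,fx=3,fy=3)[:300],cv2.resize(s["image"][140:240,180:280],None,fx=3,fy=3)]))
E
```

```text
rot [-0.003 -0.     0.006] d [-0.0022  0.0004  0.0894] | pos [0.5358 0.1442 0.1494] ori [-3.139 -0.     1.577] F [-0.1  0.9 -1.2] T [ 0.06 -0.02  0.02] w 0.0451 t 1.3
```

View pics/h1.png

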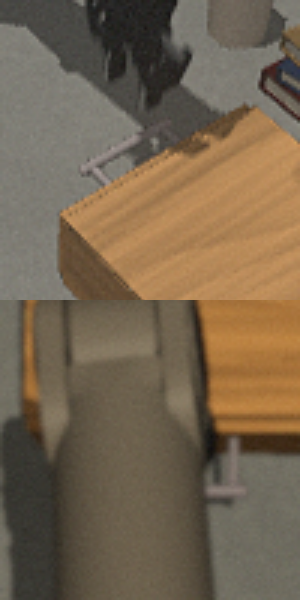

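The gripper is poised over the bar (bar row ≈204 in the top view, unchanged). Descending.

In the tool's units: 0.089 m / 0.75 = 0.1187, 0.06 m / 0.75 = 0.08.

Request:
hand_motion([
  [0,0,0,-0.0027,0,0.04,0.045],
  [0,0,0,-0.0027,0,0.08,0.045],
  [0,0,0,-0.0027,0,0.1067,0.045],
  [0,0,0,-0.0027,0,0.1187,0.045],
  [0,0,0,-0.0027,0,0.1187,0.045],
])

```text
clock: 1.9
tcp_pos: [0.5351, 0.1428, 0.0611]
orientation: [-3.139, 0.001, 1.577]
wrist_force: [0.1, 0.3, 0.5]
gripper_width: 0.0451
grasp_force: 0.0
```

Request:
hand_motion([
  [0,0,0,0,0,0,0.005],
  [0,0,0,0,0,0,0.005],
  [0,0,0,0,0,0,0.005],
  [0,0,0,0,0,0,0.005],
  [0,0,0,0,0,0,0.005],
])

```text
clock: 2.4
tcp_pos: [0.537, 0.1429, 0.0639]
orientation: [3.14, -0.001, 1.576]
wrist_force: [-1.5, 0.1, 5.4]
gripper_width: 0.0099
grasp_force: 58.6
```

```bash
python3 -c "
from h import *
to(.536,.142,.06,np.pi/2)"
```

```text
rot [ 0.002 -0.001  0.005] d [-0.0009 -0.001   0.0039] | pos [0.537  0.1429 0.0639] ori [ 3.140e+00 -1.000e-03  1.576e+00] F [-1.5  0.1  5.4] T [0.01 0.43 0.01] w 0.0099 t 2.4
```

In the tool's units: -0.09 m / 0.75 = -0.12, -0.07 m / 0.75 = -0.0933.

Request:
hand_motion([
  [0,0,0,0,-0.0133,0,0.005],
  [0,0,0,0,-0.04,0,0.005],
  [0,0,0,0,-0.0667,0,0.005],
  [0,0,0,0,-0.0933,0,0.005],
  [0,0,0,0,-0.12,0,0.005],
])

```text
clock: 2.9
tcp_pos: [0.4484, 0.1426, 0.0639]
orientation: [3.135, -0.002, 1.576]
wrist_force: [3.7, 1.4, 3.5]
gripper_width: 0.0097
grasp_force: 60.1
```

Request:
hand_motion([
  [0,0,0,0,-0.0267,0,0.005],
  [0,0,0,0,-0.04,0,0.005],
  [0,0,0,0,-0.0467,0,0.005],
  [0,0,0,0,-0.0467,0,0.005],
  [0,0,0,0,-0.0467,0,0.005],
])

```text
clock: 3.4
tcp_pos: [0.4116, 0.1425, 0.0638]
orientation: [3.14, -0.002, 1.576]
wrist_force: [-1.8, -0.7, 11.2]
gripper_width: 0.0098
grasp_force: 60.9
```

In the tool's units: -0.1 m / 0.75 = -0.1333, -0.05 m / 0.75 = -0.0667.

Request:
hand_motion([
  [0,0,0,0,0,0,0.045],
  [0,0,0,0,0,0,0.045],
  [0,0,0,0,0,-0.0133,0.045],
  [0,0,0,0,0,-0.0667,0.045],
  [0,0,0,0,0,-0.1333,0.045],
])

```text
clock: 3.9
tcp_pos: [0.4091, 0.1408, 0.162]
orientation: [-3.136, 0.003, 1.575]
wrist_force: [1.1, 1.4, -0.5]
gripper_width: 0.0451
grasp_force: 0.0
```

Request:
hand_motion([
  [0,0,0,0.04,0,-0.04,0.045],
  [0,0,0,0.1067,0,-0.04,0.045],
  [0,0,0,0.1733,0,-0.04,0.045],
  [0,0,0,0.24,0,-0.04,0.045],
  [0,0,0,0.3067,0,-0.04,0.045],
])

```text
clock: 4.4
tcp_pos: [0.4098, 0.3736, 0.1929]
orientation: [3.141, -0.0, 1.576]
wrist_force: [0.9, 0.6, 0.4]
gripper_width: 0.0453
grasp_force: 0.0
```

```bash
python3 - <<'E'
from h import *
s=snap("top"); t=snap("scene")
a=cv2.resize(s["image"][130:240,180:300],None,fx=5,fy=5,interpolation=2)
b=cv2.resize(t["image"][140:260,270:370],None,fx=4,fy=4,interpolation=2)
cv2.imwrite("pics/k1.png",a); cv2.imwrite("pics/k2.png",b)
cv2.imwrite("pics/t2.png",s["image"]); cv2.imwrite("pics/s2.png",t["image"])
c=np.zeros((550,800,3),np.uint8); c[:,:]=0; a2=cv2.resize(a,(420,385)); c[:385,:420]=a2; c[:456,420:800]=cv2.resize(b,(380,456)); cv2.imwrite("pics/k3.png",c)
for y in(.0975,.1875): print(proj(s,[.5136,y,.08]),proj(t,[.5136,y,.08]))
to(.5,.1,.1,1.57)
E
```

```text
[[255.84120807 212.94569465]] [[295.74710312 199.53193496]]
[[219.78829886 212.6407129 ]] [[317.9974177  186.92317135]]
rot [-0.002 -0.005  0.018] d [-0.283   0.0891  0.0901] | pos [0.4062 0.3809 0.1916] ori [-3.139 -0.005  1.588] F [-1.8 -0.7 -1.1] T [-0.01  0.06  0.04] w 0.0449 t 4.5
```

View pics/k3.png

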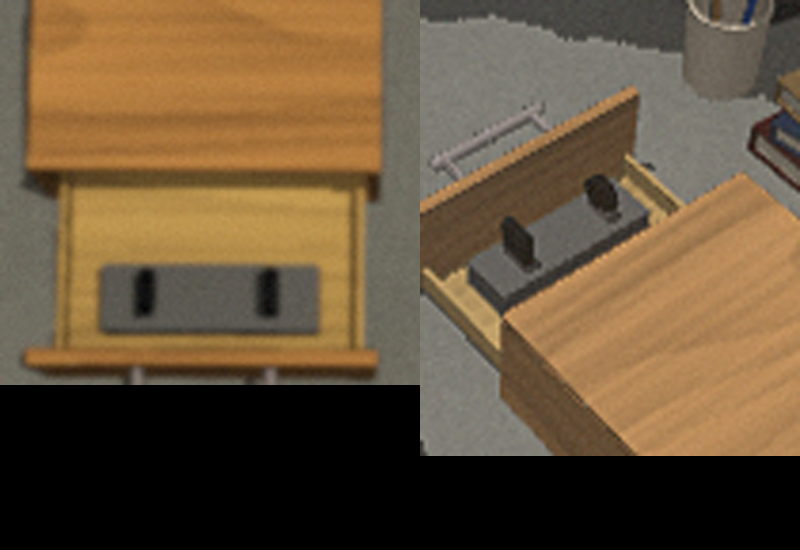

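The keys are visible: the rectangular head is on the -y side (top-view crop (268,293)), the round one at (145,293). Both are wide along world x. Triangulating.

```bash
python3 - <<'E'
from h import *
s=snap("top"); t=snap("scene")
def blob(im,c,n,thr):
    x,y=map(int,c); g=cv2.cvtColor(im["image"],cv2.COLOR_BGR2GRAY)[y-n:y+n+1,x-n:x+n+1]
    m=(g<thr).astype(np.uint8); k,l,st,ce=cv2.connectedComponentsWithStats(m); i=1+np.argmax(st[1:,4]); print(st[i],g.min()); 
    return ce[i]+[x-n,y-n],(l==i)
# top face of head at z=.082 for top cam
c,_=blob(s,(256.5,213.7),12,45); print(c,cast(s,c,.075),cast(s,c,.082))
c2,_=blob(t,(295.7,203),13,45); print(c2,proj(t,[.5136,.0975,.065]))
def ray(im,c): a=cast(im,c,.2)[0];b=cast(im,c,0)[0]; return a,(b-a)/np.linalg.norm(b-a)
a,u=ray(s,c);b,v=ray(t,c2); k=np.linalg.lstsq(np.c_[u,-v],b-a,rcond=None)[0]; print("tri",a+k[0]*u,b+k[1]*v)
to(.5136,.0975,.17,np.pi)
E
```

```text
[10  6  5 13 62] 14
[256.08064516 213.27419355] [[0.51351179 0.09714074 0.075     ]] [[0.5124823 0.0967887 0.082    ]]
[10  7  8 13 63] 28
[295.42857143 203.46031746] [[295.66751243 202.65421662]]
tri [0.51528286 0.09774636 0.06295773] [0.514289   0.09606745 0.06272713]
rot [-2.000e-03  1.000e-03 -1.562e+00] d [-0.2762  0.1021  0.0222] | pos [0.4092 0.3729 0.1918] ori [-3.141e+00  2.000e-03  1.579e+00] F [ 0.4 -1.5 -0.2] T [-0.06 -0.07  0.1 ] w 0.045 t 4.6
```

In the tool's units: -0.225 m / 0.75 = -0.3, 0.04 m / 0.75 = 0.0533, -0.14 rad / 3.1416 = -0.0446.

Request:
hand_motion([
  [0,0,-0.0446,-0.06,0.0133,0,0.045],
  [0,0,-0.0891,-0.12,0.0267,0,0.045],
  [0,0,-0.1337,-0.18,0.0533,0,0.045],
  [0,0,-0.1783,-0.24,0.08,0,0.045],
  [0,0,-0.2228,-0.3,0.1067,0,0.045],
])

```text
clock: 5.1
tcp_pos: [0.4861, 0.1557, 0.1929]
orientation: [3.142, 0.001, 2.251]
wrist_force: [1.1, -0.0, 0.2]
gripper_width: 0.0451
grasp_force: 0.0
```

Request:
hand_motion([
  [0,0,-0.0446,0,0,0,0.045],
  [0,0,-0.0891,0,0,0,0.045],
  [0,0,-0.1337,0,0,0,0.045],
  [0,0,-0.1783,0,0,0,0.045],
  [0,0,-0.2228,0,0,0,0.045],
])

```text
clock: 5.6
tcp_pos: [0.4856, 0.1574, 0.1927]
orientation: [-3.141, 0.0, 2.952]
wrist_force: [0.4, 0.8, 0.7]
gripper_width: 0.0453
grasp_force: 0.0
```

```bash
python3 -c "
from h import *
to(.514,.097,.15,np.pi)"
```

```text
rot [-0.001  0.    -0.19 ] d [-0.0392 -0.0539  0.0428] | pos [0.4856 0.1574 0.1927] ori [-3.141  0.     2.952] F [0.4 0.8 0.7] T [-0.01  0.06 -0.  ] w 0.0453 t 5.6
```

In the tool's units: -0.054 m / 0.75 = -0.072, 0.043 m / 0.75 = 0.0573, -0.19 rad / 3.1416 = -0.0605.

Request:
hand_motion([
  [0,0,-0.0318,-0.0267,-0.036,0.0267,0.045],
  [0,0,-0.0605,-0.052,-0.072,0.0573,0.045],
  [0,0,-0.0605,-0.052,-0.072,0.0573,0.045],
  [0,0,-0.0605,-0.052,-0.072,0.0573,0.045],
])

```text
clock: 6.0
tcp_pos: [0.5132, 0.0965, 0.1491]
orientation: [-3.14, -0.002, 3.133]
wrist_force: [0.2, 0.1, -0.5]
gripper_width: 0.0449
grasp_force: 0.0
```

```bash
python3 -c "
from h import *
to(.514,.097,.047,np.pi)"
```

```text
rot [-0.001 -0.002 -0.008] d [-0.001   0.0007  0.1021] | pos [0.5132 0.0965 0.1491] ori [-3.140e+00 -2.000e-03  3.133e+00] F [ 0.2  0.1 -0.5] T [0.03 0.01 0.02] w 0.0449 t 6.0
```

In the tool's units: 0.101 m / 0.75 = 0.1347, 0.095 m / 0.75 = 0.1267, -0.006 rad / 3.1416 = -0.0019.

Request:
hand_motion([
  [0,0,-0.0019,-0.0013,0.0013,0.0467,0.045],
  [0,0,-0.0019,-0.0013,0.0013,0.0933,0.045],
  [0,0,-0.0019,-0.0013,0.0013,0.1267,0.045],
  [0,0,-0.0019,-0.0013,0.0013,0.1347,0.045],
  [0,0,-0.0019,-0.0013,0.0013,0.1347,0.045],
])

```text
clock: 6.5
tcp_pos: [0.5144, 0.101, 0.0485]
orientation: [3.141, -0.001, -3.137]
wrist_force: [0.8, 0.0, 0.6]
gripper_width: 0.0449
grasp_force: 0.0
```

Request:
hand_motion([
  [0,0,0,0,0,0,0.02],
  [0,0,0,0,0,0,0.015],
  [0,0,0,0,0,0,0.005],
  [0,0,0,0,0,0,0.005],
  [0,0,0,0,0,0,0.005],
])

```text
clock: 7.0
tcp_pos: [0.5166, 0.0976, 0.0502]
orientation: [-3.139, 0.003, -3.14]
wrist_force: [-0.6, -5.2, 5.3]
gripper_width: 0.0094
grasp_force: 59.9
```

```bash
python3 -c "
from h import *
to(.514,.097,.048,np.pi)"
```

```text
rot [-0.003  0.003  0.002] d [ 0.0026 -0.0006  0.0022] | pos [0.5166 0.0976 0.0502] ori [-3.139e+00  3.000e-03 -3.140e+00] F [-0.6 -5.2  5.3] T [-1.25  0.19  0.02] w 0.0094 t 7.0
```

In the tool's units: -0.1 m / 0.75 = -0.1333, -0.001 m / 0.75 = -0.0013.

Request:
hand_motion([
  [0,0,0,0,-0.0013,-0.0067,0.005],
  [0,0,0,0,-0.0013,-0.02,0.005],
  [0,0,0,0,-0.0013,-0.04,0.005],
  [0,0,0,0,-0.0013,-0.08,0.005],
  [0,0,0,0,-0.0013,-0.1333,0.005],
])

```text
clock: 7.5
tcp_pos: [0.5128, 0.1013, 0.1485]
orientation: [3.14, -0.004, -3.136]
wrist_force: [0.2, -0.3, -0.6]
gripper_width: 0.0091
grasp_force: 59.2
```

Request:
hand_motion([
  [0,0,0,0,0,-0.04,0.005],
  [0,0,0,0,0,-0.04,0.005],
  [0,0,0,0,0,-0.04,0.005],
])

```text
clock: 7.8
tcp_pos: [0.5151, 0.1013, 0.1797]
orientation: [3.139, 0.002, -3.136]
wrist_force: [0.9, 0.2, -0.4]
gripper_width: 0.0092
grasp_force: 59.1
```

```bash
python3 - <<'E'
from h import *
to(.527,-.117,.17,2.933)
s=snap("top"); t=snap("scene")
p=manip.get_state()["tcp_pos"]; print(p, proj(t,p),proj(t,p-[0,0,.03]))
u,v=proj(t,p)[0].astype(int)
cv2.imwrite("pics/g1.png",cv2.resize(t["image"][v-60:v+60,u-70:u+70],None,fx=5,fy=5,interpolation=2))
E
```

```text
rot [0.003 0.002 0.214] d [-0.0107 -0.2184  0.0092] | pos [0.5151 0.1013 0.1797] ori [ 3.139e+00  2.000e-03 -3.136e+00] F [ 0.9  0.2 -0.4] T [-0.01  0.07 -0.01] w 0.0092 t 7.8
[0.51366194 0.10043078 0.17744387] [[297.0983701  177.45115103]] [[296.90685913 184.39136962]]
```

View pics/g1.png

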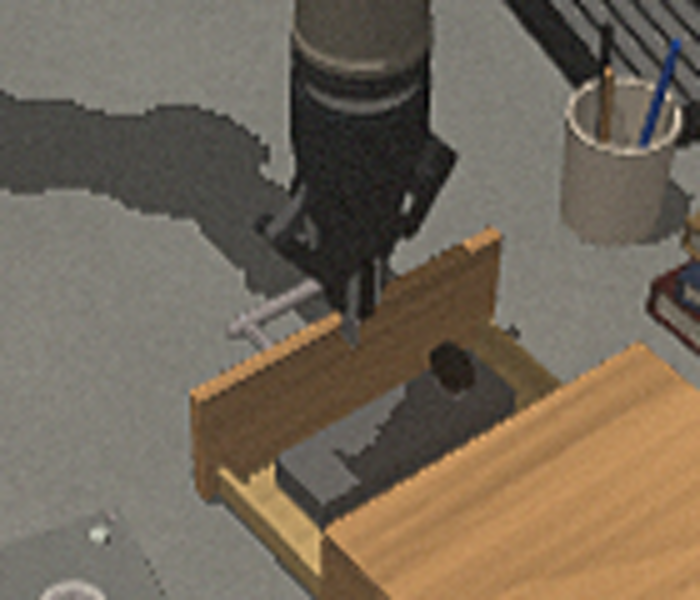

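The key is in the gripper (blade tip at crop (352,340)) and the round key is still in its slot. Moving over the console.

In the tool's units: -0.218 m / 0.75 = -0.2907, -0.176 m / 0.75 = -0.2347, 0.214 rad / 3.1416 = 0.0681.

```bash
cat >> h.py <<'E'
def avg(n=8):
    P=[];O=[]
    for _ in range(n):
        manip.snapshot("top"); s=manip.get_state(); P.append(s["tcp_pos"]); O.append(R.from_euler("xyz",s["orientation"]))
    P=np.array(P); return P.mean(0),P.std(0),R.concatenate(O).mean()
def toa(x,y,z,yaw,n=8):
    p,sd,M=avg(n); N=R.from_euler("xyz",[np.pi,0,yaw]); s=manip.get_state()
    print("rot",(M.inv()*N).as_rotvec().round(4),"d",M.inv().apply(np.array([x,y,z])-p).round(4),"p",p.round(4),"sd",sd.round(4),M.as_euler("xyz").round(3),"F",s["wrist_force"].round(1),"T",s["torque"].round(2),"w",round(s["gripper_width"],4),s["clock"])
E
```

Request:
hand_motion([
  [0,0,0.0159,-0.0027,-0.0587,0,0.005],
  [0,0,0.0318,-0.0053,-0.1173,0,0.005],
  [0,0,0.0477,-0.0093,-0.176,0,0.005],
  [0,0,0.0637,-0.012,-0.2347,0,0.005],
  [0,0,0.0681,-0.0147,-0.2907,0,0.005],
])

```text
clock: 8.4
tcp_pos: [0.5255, -0.1196, 0.1767]
orientation: [3.141, -0.003, 2.93]
wrist_force: [1.0, 0.5, -0.3]
gripper_width: 0.0091
grasp_force: 59.1
```

Request:
hand_motion([
  [0,0,0,0,0,0.04,0.005],
  [0,0,0,0,0,0.0667,0.005],
  [0,0,0,0,0,0.0667,0.005],
])

```text
clock: 8.7
tcp_pos: [0.5228, -0.1173, 0.1238]
orientation: [3.141, -0.011, 2.931]
wrist_force: [-1.3, 0.1, -0.8]
gripper_width: 0.0093
grasp_force: 59.1
```

```bash
python3 - <<'E'
from h import *
toa(.527,-.117,.11,2.933)
t=snap("scene"); k=[proj(t,[.527,-.117,.066])[0],proj(t,[.527,-.117,.095])[0]]; print(k)
u,v=k[0].astype(int); cv2.imwrite("pics/p1.png",cv2.resize(t["image"][v-45:v+30,u-50:u+50],None,fx=8,fy=8,interpolation=2)); print(u,v)
E
```

```text
rot [ 0.0002  0.     -0.0007] d [0.0002 0.001  0.0185] p [ 0.527  -0.118   0.1285] sd [0.0011 0.0003 0.0012] [3.141 0.    2.932] F [ 0.1  0.9 -0.8] T [-0.04  0.02  0.04] w 0.009 9.1
[array([240.82571742, 238.02840147]), array([240.01171198, 232.14585178])]
240 238
```

View pics/p1.png

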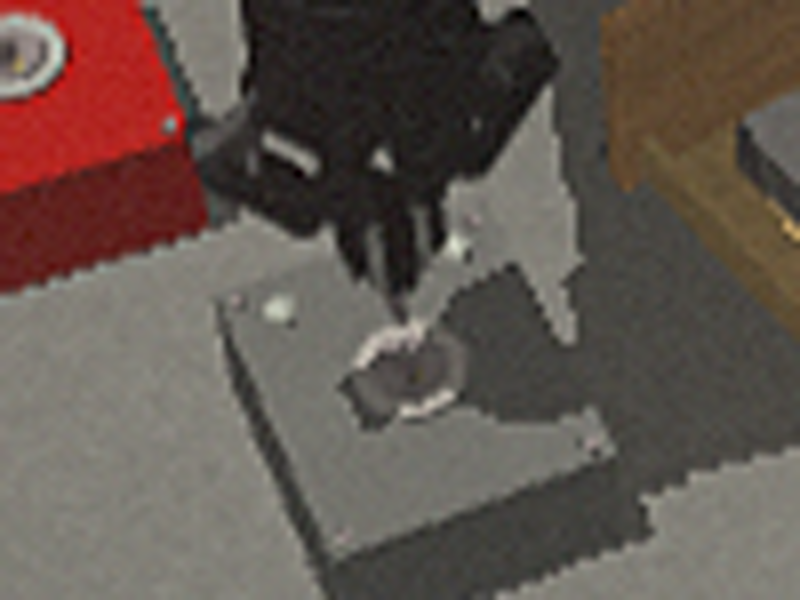

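The tip is at crop (400,318) above the plug at (410,369), about where it should be for 29 mm of height. Lowering.

In the tool's units: 0.037 m / 0.75 = 0.0493, 0.001 m / 0.75 = 0.0013.

Request:
hand_motion([
  [0,0,0,0,0.0013,0.02,0.005],
  [0,0,0,0,0.0013,0.0333,0.005],
  [0,0,0,0,0.0013,0.04,0.005],
  [0,0,0,0,0.0013,0.0453,0.005],
  [0,0,0,0,0.0013,0.0493,0.005],
])

```text
clock: 9.65
tcp_pos: [0.528, -0.1173, 0.0919]
orientation: [3.141, 0.002, 2.932]
wrist_force: [0.0, 2.7, 7.8]
gripper_width: 0.0092
grasp_force: 60.5
```

```bash
python3 -c "
from h import *
toa(.527,-.117,.073,2.933,5)"
```

```text
rot [ 0.001   0.0018 -0.001 ] d [ 0.001  -0.0003  0.0187] p [ 0.528  -0.1169  0.0917] sd [0. 0. 0.] [3.141e+00 2.000e-03 2.932e+00] F [1.7 1.3 1.6] T [ 0.3  -0.52  0.01] w 0.0091 9.9
```

In the tool's units: 0.009 m / 0.75 = 0.012, 0.007 m / 0.75 = 0.0093, -0.06 rad / 3.1416 = -0.0191.

Request:
hand_motion([
  [0,0,0.0191,0,0,0.004,0.005],
  [0,0,-0.0191,0,0,0.0067,0.005],
  [0,0,0.0191,0,0,0.0093,0.005],
  [0,0,-0.0191,0,0,0.012,0.005],
  [0,0,0,0,0,0.012,0.005],
])

```text
clock: 10.4
tcp_pos: [0.5287, -0.1174, 0.0838]
orientation: [3.141, 0.004, 2.932]
wrist_force: [1.3, 2.1, 4.3]
gripper_width: 0.0092
grasp_force: 59.8
```

```bash
python3 -c "
from h import *
toa(.527,-.117,.073,2.933,2)"
```

```text
rot [ 0.0009  0.0034 -0.003 ] d [ 0.0016 -0.0001  0.0106] p [ 0.5285 -0.1173  0.0836] sd [0. 0. 0.] [3.141e+00 3.000e-03 2.930e+00] F [2.3 1.5 6.2] T [ 0.44 -0.52 -0.06] w 0.0093 10.5
```

In the tool's units: 0.01 m / 0.75 = 0.0133, 0.009 m / 0.75 = 0.012, -0.06 rad / 3.1416 = -0.0191.

Request:
hand_motion([
  [0,0,0.0191,0,0,0.004,0.005],
  [0,0,-0.0191,0,0,0.0067,0.005],
  [0,0,0.0191,0,0,0.0093,0.005],
  [0,0,-0.0191,0,0,0.012,0.005],
  [0,0,0,0,0,0.0133,0.005],
])

```text
clock: 11.0
tcp_pos: [0.5298, -0.1177, 0.0758]
orientation: [3.14, 0.006, 2.934]
wrist_force: [0.3, 0.9, 14.9]
gripper_width: 0.0092
grasp_force: 61.5
```

Request:
hand_motion([
  [0,0,0.0159,0,0,0.0013,0.005],
  [0,0,-0.0159,0,0,0.0027,0.005],
  [0,0,0.0159,0,0,0.004,0.005],
  [0,0,-0.0159,0,0,0.0053,0.005],
  [0,0,0,0,0,0.0053,0.005],
])

```text
clock: 11.5
tcp_pos: [0.5299, -0.1177, 0.0744]
orientation: [3.14, 0.007, 2.934]
wrist_force: [-5.8, 2.6, 30.6]
gripper_width: 0.0092
grasp_force: 63.7
```

```bash
python3 -c "
from h import *
toa(.527,-.117,.073,2.933,2)"
```

```text
rot [ 0.002   0.0067 -0.0018] d [0.003  0.0001 0.0013] p [ 0.5299 -0.1177  0.0744] sd [0. 0. 0.] [3.14  0.007 2.931] F [-4.8  4.5 30.5] T [0.78 1.21 0.02] w 0.0095 11.6
```

In the tool's units: 0.001 m / 0.75 = 0.0013, -0.07 rad / 3.1416 = -0.0223.

Request:
hand_motion([
  [0,0,0.0223,0.0013,0,0,0.005],
  [0,0,-0.0223,0.0013,0,0.0013,0.005],
  [0,0,0.0223,0.0013,0,0.0013,0.005],
  [0,0,-0.0223,0.0013,0,0.0013,0.005],
  [0,0,0,0.0013,0,0.0013,0.005],
])

```text
clock: 12.1
tcp_pos: [0.5299, -0.1177, 0.0743]
orientation: [3.139, 0.009, 2.934]
wrist_force: [-5.3, 3.8, 34.1]
gripper_width: 0.0091
grasp_force: 64.3
```

Request:
hand_motion([
  [0,0,0,0,0,-0.0027,0.005],
  [0,0,0,0,0,-0.004,0.005],
  [0,0,0,0,0,-0.004,0.005],
])

```text
clock: 12.4
tcp_pos: [0.5297, -0.1177, 0.0745]
orientation: [3.141, 0.009, 2.933]
wrist_force: [0.0, 2.5, 17.1]
gripper_width: 0.0092
grasp_force: 61.8
```

```bash
python3 - <<'E'
from h import *
toa(.527,-.117,.073,2.933,2)
t=snap("scene"); cv2.imwrite("pics/p2.png",cv2.resize(t["image"][205:265,200:280],None,fx=8,fy=8,interpolation=2))
E
```

```text
rot [0.0011 0.0084 0.0002] d [0.0028 0.0001 0.0015] p [ 0.5297 -0.1177  0.0745] sd [0. 0. 0.] [3.14  0.008 2.933] F [ 0.   2.1 17.3] T [ 0.48 -0.04  0.03] w 0.009 12.5
```

View pics/p2.png

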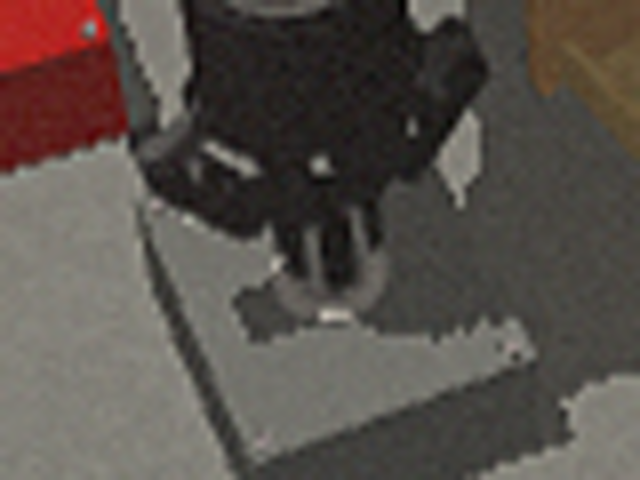

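The key is in the plug up to its shoulder (crop (330,290)), and z stayed at 0.0745 when the push was reduced, so it is home. Turning.

In the tool's units: 0.6 rad / 3.1416 = 0.191.

Request:
hand_motion([
  [0,0,0.0382,0,0,0,0.005],
  [0,0,0.0764,0,0,0,0.005],
  [0,0,0.1146,0,0,0,0.005],
  [0,0,0.1528,0,0,0,0.005],
  [0,0,0.191,0,0,0,0.005],
])

```text
clock: 13.05
tcp_pos: [0.5288, -0.1195, 0.0745]
orientation: [3.138, 0.007, 2.328]
wrist_force: [-1.4, -0.1, 18.8]
gripper_width: 0.0091
grasp_force: 62.1
```

Request:
hand_motion([
  [0,0,0.0382,0,0,0,0.005],
  [0,0,0.0764,0,0,0,0.005],
  [0,0,0.1146,0,0,0,0.005],
  [0,0,0.1528,0,0,0,0.005],
  [0,0,0.191,0,0,0,0.005],
])

```text
clock: 13.55
tcp_pos: [0.5273, -0.1204, 0.0745]
orientation: [3.138, 0.004, 1.727]
wrist_force: [-4.8, -0.4, 21.9]
gripper_width: 0.009
grasp_force: 62.5
```

```bash
python3 -c "
from h import *
toa(.5297,-.1177,.0745,2.933-1.70,2); print(manip.get_state()['q'].round(2))"
```

```text
rot [0.0042 0.0029 0.4935] d [ 0.0023  0.0027 -0.    ] p [ 0.5273 -0.1204  0.0745] sd [0. 0. 0.] [3.138 0.004 1.727] F [-4.1  0.5 22.4] T [-0.23  1.02  0.09] w 0.0087 13.65
[-0.26  0.48  0.61  1.77 -0.32  0.98  0.63]
```

In the tool's units: 0.48 rad / 3.1416 = 0.1528.

Request:
hand_motion([
  [0,0,0.0382,0,0,0,0.005],
  [0,0,0.0764,0,0,0,0.005],
  [0,0,0.1146,0,0,0,0.005],
  [0,0,0.1369,0,0,0,0.005],
  [0,0,0.1528,0,0,0,0.005],
])

```text
clock: 14.15
tcp_pos: [0.5261, -0.1205, 0.0745]
orientation: [3.14, 0.002, 1.249]
wrist_force: [-6.3, 0.2, 25.0]
gripper_width: 0.0091
grasp_force: 63.0
```

```bash
python3 -c "
from h import *
toa(.5297,-.1177,.0745,2.933-1.70,2)"
```

```text
rot [0.0019 0.0019 0.0165] d [ 0.0038  0.0026 -0.0001] p [ 0.526  -0.1205  0.0744] sd [0. 0. 0.] [3.14e+00 2.00e-03 1.25e+00] F [-6.9  0.4 25.2] T [-0.12  1.57  0.14] w 0.009 14.25
```

Request:
hand_motion([
  [0,0,0.0064,0,0,0,0.005],
  [0,0,0.0127,0,0,0,0.005],
  [0,0,0.0191,0,0,0,0.005],
  [0,0,0.0191,0,0,0,0.005],
  [0,0,0.0191,0,0,0,0.005],
])

```text
clock: 14.75
tcp_pos: [0.5257, -0.1203, 0.0744]
orientation: [3.14, 0.001, 1.191]
wrist_force: [-7.3, 0.5, 25.4]
gripper_width: 0.0089
grasp_force: 63.1
```

```bash
python3 -c "
from h import *
toa(.5297,-.1177,.0745,2.933-1.70,2)"
```

```text
rot [ 0.0013  0.0012 -0.0417] d [ 0.0039  0.0027 -0.0001] p [ 0.5257 -0.1203  0.0744] sd [0. 0. 0.] [3.140e+00 1.000e-03 1.191e+00] F [-6.7  0.3 25.7] T [0.01 1.58 0.13] w 0.009 14.85
```

In the tool's units: 0.06 rad / 3.1416 = 0.0191.

Request:
hand_motion([
  [0,0,0.0064,0,0,0,0.005],
  [0,0,0.0127,0,0,0,0.005],
  [0,0,0.0191,0,0,0,0.005],
  [0,0,0.0191,0,0,0,0.005],
  [0,0,0.0191,0,0,0,0.005],
])

```text
clock: 15.35
tcp_pos: [0.5255, -0.1202, 0.0745]
orientation: [3.141, 0.001, 1.132]
wrist_force: [-7.1, -0.5, 26.3]
gripper_width: 0.0088
grasp_force: 63.3
```

```bash
python3 -c "
from h import *
toa(.5297,-.1177,.0745,2.933-1.70,2)"
```

```text
rot [ 0.0008  0.0014 -0.1007] d [ 0.0041  0.0027 -0.0001] p [ 0.5255 -0.1202  0.0744] sd [0. 0. 0.] [3.141e+00 1.000e-03 1.132e+00] F [-7.6  0.7 26.8] T [0.02 1.67 0.3 ] w 0.0092 15.45
```

Request:
hand_motion([
  [0,0,0.0064,0,0,0,0.005],
  [0,0,0.0127,0,0,0,0.005],
  [0,0,0.0191,0,0,0,0.005],
  [0,0,0.0191,0,0,0,0.005],
  [0,0,0.0191,0,0,0,0.005],
])

```text
clock: 15.95
tcp_pos: [0.5254, -0.1201, 0.0745]
orientation: [3.141, 0.001, 1.073]
wrist_force: [-6.9, 1.0, 27.3]
gripper_width: 0.0089
grasp_force: 63.5
```

```bash
python3 - <<'E'
from h import *
toa(.5297,-.1177,.0745,2.933-1.70,2)
t=snap("scene"); cv2.imwrite("pics/p3.png",cv2.resize(t["image"][205:265,200:280],None,fx=8,fy=8,interpolation=2))
E
```

```text
rot [ 0.0006  0.0012 -0.1603] d [ 0.0041  0.0026 -0.    ] p [ 0.5254 -0.1201  0.0745] sd [0. 0. 0.] [3.141e+00 1.000e-03 1.073e+00] F [-8.6  0.9 27.5] T [0.2  1.75 0.49] w 0.0091 16.05
```

View pics/p3.png

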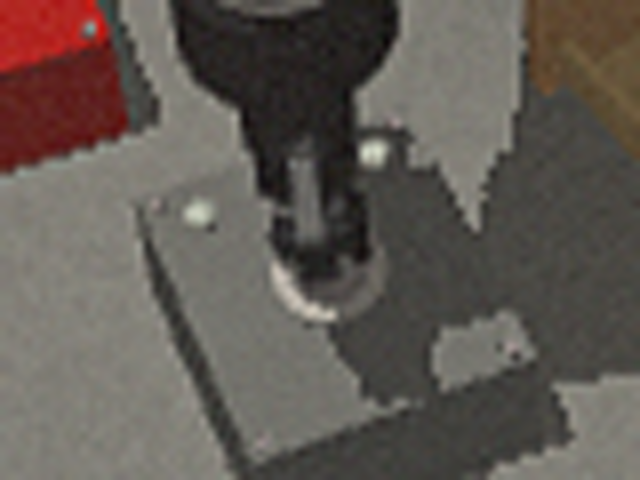

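The key is in the plug, turned a quarter, and the torque climbed steeply from 0.13 to 0.49 N m, so it is at the stop. I'll ease off slightly and hand in.

In the tool's units: -0.04 rad / 3.1416 = -0.0127.

Request:
hand_motion([
  [0,0,-0.0095,0,0,0,0.005],
  [0,0,-0.0127,0,0,0,0.005],
  [0,0,-0.0127,0,0,0,0.005],
])

```text
clock: 16.4
tcp_pos: [0.5255, -0.1201, 0.0745]
orientation: [3.141, 0.001, 1.112]
wrist_force: [-6.8, -0.0, 27.6]
gripper_width: 0.0089
grasp_force: 63.2
```

```bash
python3 -c "
from h import *
toa(.5297,-.1177,.0745,2.933-1.70,4)
print(manip.finish_job())"
```

```text
rot [ 0.0008  0.0009 -0.1212] d [ 0.004   0.0027 -0.    ] p [ 0.5255 -0.1201  0.0745] sd [0. 0. 0.] [3.141e+00 1.000e-03 1.112e+00] F [-7.6  1.1 25.9] T [0.17 1.69 0.21] w 0.0091 16.6
the job is handed in; nothing more can be done
None
```

I opened the drawer, took the rectangular-headed key, pushed it fully home in the grey console and turned it clockwise to the stop. I handed the job in at 16.6 s with the key still gripped, pushed in and turned; no verdict came back.

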